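# Show the pen samples: crayon box onto the easel, lid held open

### The job

Someone left the crayon box lying on the lid of the pen sample case: lay it on the little wooden easel, label up, lengthwise and centred on the sloping board with its lower end against the two pegs, and let go of it. Then raise the lid of the case (it has a dark wooden tab to take it by) and hold it open at 50 degrees for the customer; the lid falls shut by itself, so finish while your fingers are still holding it there. Leave the pen sets and the pen tub where they stand.

Things in the scene. Friction and masses are not known exactly. Their poses are not given: they have to be found in the camera images.
- case: open plywood sample case, fixed to the table, 150 (x) x 180 (y) x 80 mm high, walls 6 mm, coloured pens inside; origin: centre of its underside; x points away from the robot side (from the tab towards the hinge), y along the hinge, z up. Its white lid (8 mm thick, top at 88 mm when shut) reaches from the hinge, 75 mm along +x, to 5 mm past the case's -x wall, and is 184 mm wide
- lid (a joint): angle of the case's lid in rad: 0 shut and level, grows as the tab side rises (50 degrees = 0.873), stop at 1.7. The lid weighs about 0.25 kg and falls shut freely when let go
- lid_hinge (a point): point on the lid's hinge line, in the middle of the case's width, on the case's +x rim, 80 mm above the table; moves with nothing. Its axes turn with the lid and equal the case's when shut; opening is a positive turn about its y
- lid_tab (a point): grip point of the dark wooden tab on the lid's front (-x) edge: tab 24 mm wide (y), 10 mm thick, sticks out 52 mm, free space below. Point at mid-thickness, 187 mm from the hinge towards -x and 5 mm above it when shut, 32 mm out from the lid's edge, 20 mm from the tab's end; moves with the lid. Pinched on its two sides (across y) the tab can turn between the fingers as the lid swings
- crayon_box: flat kraft cardboard box of crayons, 110 (x) x 56 (y) x 18 mm (z), about 0.16 kg, rigid, loose, white paper label with two red stripes on its upper face (+z); starts lying flat on the shut lid (underside 88 mm above the table), label up. Origin: centre of its underside
- easel: wooden display easel fixed to the table: foot 150 x 60 x 10 mm, on it a board 36 mm wide (narrower than the box) and 120 mm long, sloping 20 degrees, rising away from the robot side (+x), its low end to -x; two pegs of 8 mm diameter, 24 mm apart, stand 20 mm out of the board square to it near its low end. Origin: centre of the underside of the foot, z up
- easel_seat (a point): point on the board's sloping surface, 80 mm above the table over the easel's origin, where the centre of the underside of the crayon box belongs when its lower end rests against the pegs (the pegs' upper sides are 55 mm down the slope). x points up the slope, y across the board, z square out of the surface
- short_set: hexagonal clear box of coloured pens, standing, 60 mm across, 90 mm high, loose; origin: centre of its underside. Leave alone
- tall_set: hexagonal clear box of coloured pens, standing, 68 mm across, 150 mm high, loose; origin: centre of its underside. Leave alone
- pen_tub: white round tub with orange and yellow pens, 84 mm across, 145 mm high, loose; origin: centre of its underside. Leave alone
Not all that is in view belongs to the job. Leave any green, pink or purple look-alike of the easel alone.

How it is judged:
On the way:
1. the crayon box rests on the easel against the pegs, let go, with the lid still shut (x of crayon_box in the frame of easel_seat between -0.006 and 0.01 m and y of crayon_box in the frame of easel_seat between -0.014 and 0.014 m and z of crayon_box in the frame of easel_seat between -0.005 and 0.005 m and angle between the x axis of crayon_box and the x axis of easel_seat, either way round below 0.16 rad and angle between crayon_box's own z axis and vertical between 0.24 and 0.46 rad and linear speed of crayon_box below 0.02 m/s and contact force between crayon_box and easel above 0.5 N and contact force between each of the arm, the fingers and crayon_box below 0.05 N and value of joint lid below 0.1 rad), for 0.2 s.
At the end, for the whole second after the job is handed in: The lid stands still at 50 degrees (within 6.6 degrees), carried by the robot's fingers, while the crayon box rests untouched on the easel: label up, flat on the board (within 5 mm and about 6 degrees), lower end within 10 mm of the pegs, centred within 14 mm and lengthwise within 9 degrees (value of joint lid between 0.758 and 0.988 rad and velocity of joint lid between -0.05 and 0.05 rad/s and contact force between the fingers and lid above 0.4 N and x of crayon_box in the frame of easel_seat between -0.006 and 0.01 m and y of crayon_box in the frame of easel_seat between -0.014 and 0.014 m and z of crayon_box in the frame of easel_seat between -0.005 and 0.005 m and angle between the x axis of crayon_box and the x axis of easel_seat, either way round below 0.16 rad and angle between crayon_box's own z axis and vertical between 0.24 and 0.46 rad and linear speed of crayon_box below 0.02 m/s and contact force between crayon_box and easel above 0.5 N and contact force between each of the arm, the fingers and crayon_box below 0.05 N); the arm keeps its last pose, push and grip.
It fails at once if the short set is pushed more than 25 mm or tipped over (distance of short_set from where it was at the start of the episode above 0.025 m or angle between short_set's own z axis and vertical above 0.4 rad).
It fails at once if the tall set is pushed more than 25 mm or tipped over (distance of tall_set from where it was at the start of the episode above 0.025 m or angle between tall_set's own z axis and vertical above 0.4 rad).
It fails at once if the pen tub is pushed more than 25 mm or tipped over (distance of pen_tub from where it was at the start of the episode above 0.025 m or angle between pen_tub's own z axis and vertical above 0.4 rad).
It also fails if it takes over 64 s, if anything falls off the work surface, if the arm or the gripper's body presses on something with over 40 N, if the wrist force passes 120 N, or if a joint passes its speed limit or range.

### The arm

A 6-joint arm with a two-finger parallel gripper is mounted at the origin on the work surface. World frame = base frame: x ahead of the robot, y to its left, z up, the work surface at z = 0. Lengths are in m, angles in rad, forces in N, time in s.
With the tool pointing down it reaches from about 0.375 to 0.925 m from the base axis. Payload 5.7 kg.
Tool frame: the origin (TCP) lies at the very end of the fingers, on their centre line; the grasp point (between the pads) lies arm.tcp_to_grasp behind it (arm.tcp_to_grasp is the distance from the TCP to the grasp point, in m); z points along the fingers, y is the line along which they close (so a half turn about z gives the same grasp; the last joint's range is limited). The gripper opens to 85 mm and grips with 20 to 120 N. Pads are 22 mm wide; open, the fingers measure 114 mm over their backs; the gripper's body (76 mm by 85 mm) begins 54 mm behind the grasp point. The pads swing forward as they close: fully open they stand 13 mm farther back than shut.
Start: joints at [-1.238, 0.359, 1.51, -0, 1.272, -0.115], TCP at [0.26, -0.541, 0.231] pointing down, gripper open.
Joint ranges: [-2.97, 2.97], [-1.01, 2.36], [0.21, 2.38], [-0.96, 4.11], [0.2, 2.71], [-2.98, 2.98]. Speed limits (rad/s): [2.39, 2.39, 3.14, 3.14, 3.14, 3.14].

### API

Orientations are given as a unit quaternion [w, x, y, z].
In Python, from plant import sensors, cams, job_done, arm gives the robot as it stands.
- The arm moves only by the shell command python3 -m jog 'ROWS'. ROWS is JSON, a list of rows, each a list of 5 numbers: the shift along the tool's x, y, z in m, then the turn about the tool's z in rad, then the closure, from 0 (fully open) to 1 (shut). In form: [[tx, ty, tz, turn, gripper], ...]. A call has 1 to 12 rows; each row shifts and turns the commanded pose from where the row before left it, along the tool's axes as they then stand; what a row does not reach is not made up. A row lasts 1/8 s, in which the tool goes at most 62.5 mm and 10.7 degrees, less where a joint would pass 70% of its speed; a pose out of reach is approached as far as the arm can. A call is refused whole if a number of a shift passes 0.0625 or a number of a turn 0.188, either way. A call with a gripper value outside its range is refused whole. The fingers move at their own pace and stop on an object; the grip force is fixed at half the most. Time passes only in rows, so rows that do not move let the fingers close. It gives the time, the measured TCP pose, the force, the opening and the grip force at its end, in the units of the state.
- sensors.get_state(): the state, without advancing time (a new reading comes with each control period).
- cams.capture(name): name is "scene" or "top" or "wrist"; returns the picture (384x512x3 uint8, red, green, blue); there is no depth.
- cams.camera_params(name): a dict with "intrinsics" (3x3 intrinsics, pixels), "world_from_camera" (4x4, takes a point from camera to world coordinates). Camera axes: x right, y down, z forward; pixel columns grow to the right and rows downward; lengths in m; the calibration is good to about 2 mm. A picture is of the moment at which its call begins: read the wrist's pose just before it. camera_params takes no time and is no camera call; for the wrist camera it gives the pose at the moment of the call.
- job_done(): hands the job in; it is judged then, once.
The state is a dict: "clock": time; "q": joint angles; "qd": joint speeds; "tau": joint torques, N m; "position": TCP position; "eef_rot": TCP orientation; "force": force on the tool from outside, world axes, zero at the start; "ft_torque": the same for the moment, N m; "opening": finger opening in m; "finger_force": force on a finger pad.
Only numpy, scipy, OpenCV 4.12 (cv2) and the standard library are available. Lean on these libraries where they do the work, as an engineer would, in place of code of your own. Each camera call takes 0.05 s, during which the arm holds its last target. There are 200 camera calls.

## Working session

There is one attempt and no reset: what is moved stays moved. The work goes in short steps, Python scripts to look and compute and a shell command to move; the robot and the scene stay as the last step left them, time stands still between calls to the robot, and variables do not carry over. Pictures are saved under pics/ and viewed, at most 12 in all, crops included, and the job is handed in when it is done.

```bash
ls; mkdir -p pics; cat > h.py <<'E'
import numpy as np,cv2
from plant import sensors,cams,arm
from scipy.spatial.transform import Rotation as R
def ray(cam,px,z,P=None):
    P=P or cams.camera_params(cam);K=np.array(P["intrinsics"]);T=np.array(P["world_from_camera"])
    px=np.atleast_2d(px).astype(float)
    d=np.c_[px,np.ones(len(px))]@np.linalg.inv(K).T@T[:3,:3].T;o=T[:3,3]
    return o+d*((z-o[2])/d[:,2])[:,None]
def proj(cam,X,P=None):
    P=P or cams.camera_params(cam);K=np.array(P["intrinsics"]);T=np.linalg.inv(np.array(P["world_from_camera"]))
    c=np.atleast_2d(X)@T[:3,:3].T+T[:3,3];u=c@K.T;return u[:,:2]/u[:,2:]
def snap(cam,fn):
    P=cams.camera_params(cam);im=cams.capture(cam);cv2.imwrite('pics/'+fn,im[:,:,::-1]);return im,P
E
python3 - <<'E'
from h import *
a,_=snap('top','top_raw.png');b,_=snap('scene','scene_raw.png')
cv2.imwrite('pics/top1.png',cv2.resize(a[:,:,::-1],(800,600)));cv2.imwrite('pics/scene1.png',cv2.resize(b[:,:,::-1],(800,600)))
print(arm.tcp_to_grasp,sensors.get_state())
for c in('top','scene'):print(cams.camera_params(c))
E
```

```text
pics
0.0187 {'clock': 0.1, 'q': array([-1.23812297e+00,  3.59450547e-01,  1.51133963e+00,  1.40213396e-05,
        1.27243963e+00, -1.15112330e-01]), 'qd': array([-0.00034716, -0.00076065, -0.00397216,  0.00091029, -0.00124793,
        0.00100233]), 'tau': array([ 1.68292217e-04, -5.28649521e+01, -2.79350835e+01, -2.18037394e-04,
        4.95318614e-03,  1.50660446e-05]), 'position': array([ 0.25957673, -0.54028021,  0.23052127]), 'eef_rot': array([-8.14462102e-04,  9.75040656e-01,  2.22024884e-01, -8.22096421e-05]), 'force': array([-0.37156686, -0.55849121, -0.05574045]), 'ft_torque': array([ 0.01579215,  0.00057974, -0.05582058]), 'finger_force': 0.0, 'opening': 0.08569487668267588}
{'intrinsics': array([[361.35352221,   0.        , 253.99297368],
       [  0.        , 361.35352221, 185.56883567],
       [  0.        ,   0.        ,   1.        ]]), 'world_from_camera': array([[ 0.01888184, -0.98793745,  0.15369802,  0.41222028],
       [-0.99942067, -0.01429625,  0.03088588,  0.04474886],
       [-0.02831601, -0.15419216, -0.98763504,  1.09836311],
       [ 0.        ,  0.        ,  0.        ,  1.        ]])}
{'intrinsics': array([[466.20607198,   0.        , 258.01568223],
       [  0.        , 466.20607198, 189.07827453],
       [  0.        ,   0.        ,   1.        ]]), 'world_from_camera': array([[ 0.78178518,  0.37483838, -0.49830525,  1.29429926],
       [ 0.62326635, -0.4457382 ,  0.64253911, -0.88685282],
       [ 0.01873464, -0.81290445, -0.58209567,  0.92123687],
       [ 0.        ,  0.        ,  0.        ,  1.        ]])}
```

View pics/top1.png

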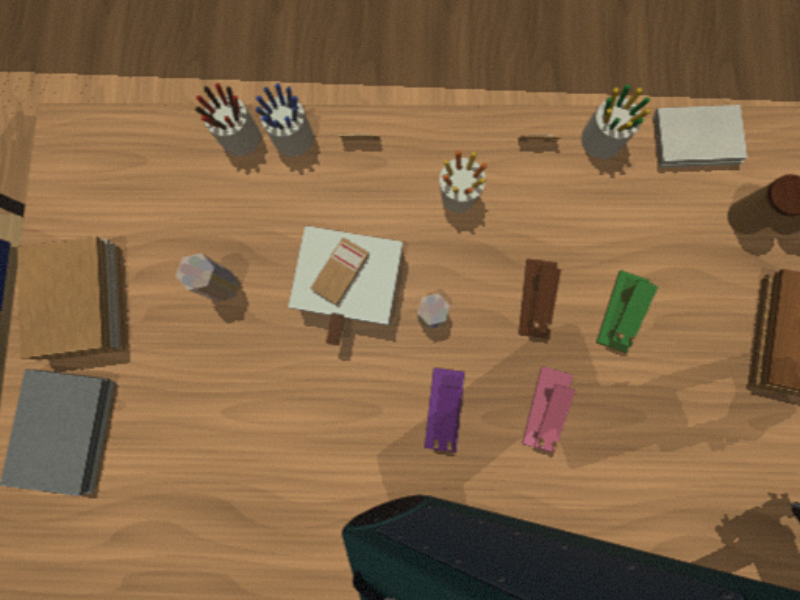

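View pics/scene1.png

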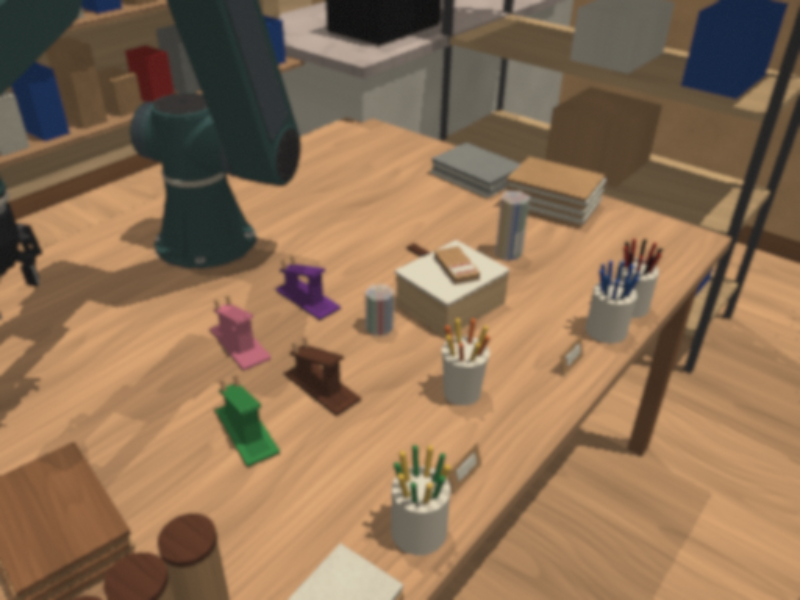

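The top view (800x600 scale) shows the white lid at about (347,275), the crayon box on it at (341,270) with its tab at (336,330). The brown easel is at (540,297) with its pegs towards the robot, the short set at (433,310) and the tall set at (197,270). The green, pink and purple easels are look-alikes.

```bash
python3 - <<'E'
from h import *
im=cv2.imread('pics/top_raw.png');hsv=cv2.cvtColor(im,cv2.COLOR_BGR2HSV)
s=.64
def big(m,box):
    x0,y0,x1,y1=[int(v*s) for v in box];k=np.zeros_like(m);k[y0:y1,x0:x1]=m[y0:y1,x0:x1]
    c=max(cv2.findContours(k,cv2.RETR_EXTERNAL,cv2.CHAIN_APPROX_NONE)[0],key=cv2.contourArea);return c
def rect(c,z):
    w=ray('top',c[:,0,:],z)[:,:2].astype(np.float32);r=cv2.minAreaRect(w*1000);return r
lid=((hsv[...,1]<60)&(hsv[...,2]>130)).astype(np.uint8)*255
print('lid',rect(big(lid,(280,220,412,330)),.088))
x0,y0=int(300*s),int(228*s)
box=((hsv[...,1]>80)).astype(np.uint8)*255
box=cv2.bitwise_and(box,box)
c=big(lid,(280,220,412,330));fill=np.zeros_like(lid);cv2.drawContours(fill,[cv2.convexHull(c)],-1,255,-1);fill=cv2.erode(fill,np.ones((3,3)))
b=cv2.bitwise_and(fill,box);n=cv2.findContours(b,cv2.RETR_EXTERNAL,cv2.CHAIN_APPROX_NONE)[0]
n=[q for q in n if cv2.contourArea(q)>15];pts=np.vstack(n);print('box',len(n),rect(pts,.106))
dark=((hsv[...,2]<95)&(hsv[...,1]>100)).astype(np.uint8)*255
c=big(dark,(510,250,570,345));print('easel',rect(c,.01),rect(c,.08))
c=big(dark,(322,312,350,350));print('tab',rect(c,.085))
crop=im[int(215*s):int(360*s),int(280*s):int(580*s)];cv2.imwrite('pics/crop.png',cv2.resize(crop,None,fx=4,fy=4,interpolation=cv2.INTER_CUBIC))
print(int(280*s),int(215*s))
E
```

```text
lid ((598.2742919921875, 171.24746704101562), (184.8940887451172, 154.46360778808594), 81.05321502685547)
box 1 ((600.818359375, 179.74984741210938), (57.170005798339844, 109.3608627319336), 59.452789306640625)
easel ((565.1572265625, -195.652587890625), (65.37115478515625, 157.6512451171875), 82.1562728881836) ((555.3209838867188, -180.19070434570312), (61.16667556762695, 147.5116729736328), 82.1562271118164)
tab ((496.9305725097656, 180.8328399658203), (38.895164489746094, 53.805267333984375), 86.9569320678711)
179 137
```

View pics/crop.png

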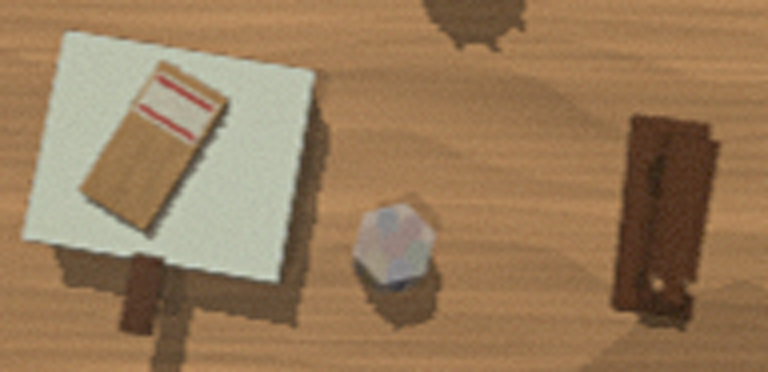

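The crop confirms the label end of the box is at far +x. The easel's long axis runs about -8° in yaw, with its pegs at crop (665,290). I'll go above the easel for a close look.

```bash
python3 -m jog '[[0,0,0,0.146,0],[0,0,0,0.146,0],[0,0,0,0.146,0],[0,0,0,0.146,0],[0.026,-0.048,0,0,0],[0.026,-0.048,0,0,0],[0.026,-0.048,0,0,0],[0.026,-0.048,0,0,0],[0.026,-0.048,0,0,0],[0.026,-0.048,0,0,0],[0.026,-0.048,0,0,0],[0,0,-0.04,0,0]]'; python3 - <<'E'
from h import *
import json
im,P=snap('wrist','w1.png');json.dump({k:np.array(v).tolist() for k,v in P.items()},open('w1.json','w'))
print(P,sensors.get_state()['position'],sensors.get_state()['q'])
print(proj('wrist',[[.56,-.19,.01],[.56,-.19,.08]]))
cv2.imwrite('pics/w1b.png',cv2.resize(im[:,:,::-1],(800,600)))
E
```

```text
clock: 1.6
position: [0.4853, -0.2279, 0.2685]
eef_rot: [-0.002, 0.998, -0.066, -0.003]
force: [0.5, -0.4, 1.2]
opening: 0.0853
finger_force: 0.0
{'intrinsics': array([[336.47906189,   0.        , 254.46104484],
       [  0.        , 336.47906189, 194.74128696],
       [  0.        ,   0.        ,   1.        ]]), 'world_from_camera': array([[-0.1324123 , -0.95502863, -0.26530607,  0.55184664],
       [-0.99118484,  0.12638412,  0.03974509, -0.23637831],
       [-0.00442723,  0.26823009, -0.9633447 ,  0.40983708],
       [ 0.        ,  0.        ,  0.        ,  1.        ]])} [ 0.4879745  -0.23143952  0.27567175] [-5.70986241e-01  2.31594584e-01  1.58139148e+00  2.92754518e-04
  1.32498897e+00  1.13215840e+00]
[[211.73591023 104.48765935]
 [202.9760403  104.45150134]]
```

View pics/w1b.png

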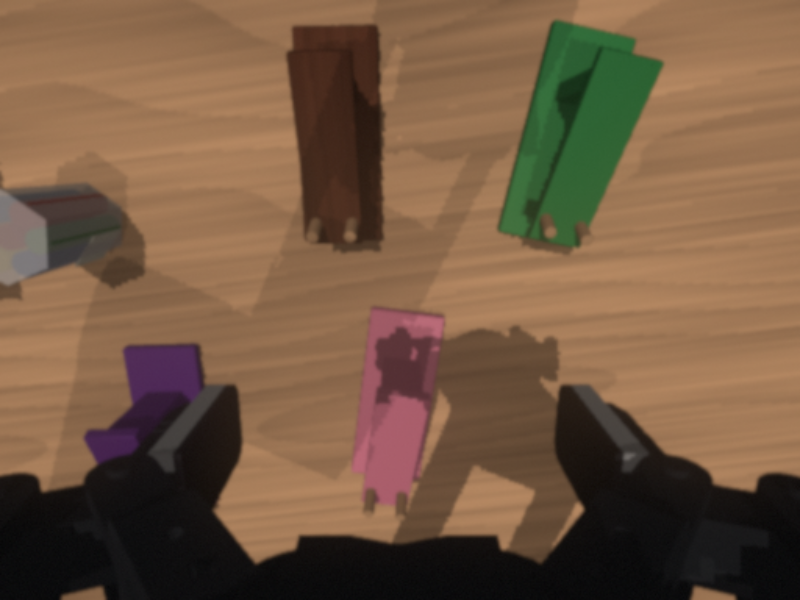

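The wrist view shows the brown easel. The upper end of its board has corners at (289,52) and (355,50), the foot's far corners are at (293,27) and (378,27), and the pegs are at (314,230) and (350,230).

```bash
python3 - <<'E'
from h import *
import json
P=json.load(open('w1.json'));s=.64
f=lambda p,z:ray('w',np.array(p)*s,z,P).round(4)
print('board top end',f([[289,52],[355,50]],.1005))
print('foot far',f([[293,27],[378,27]],.01)); print('foot right low',f([[383,240]],.01))
print('peg tips',f([[314,222],[350,222]],.0815),'bases',f([[314,240],[350,240]],.0625))
im=cv2.imread('pics/w1.png');h=cv2.cvtColor(im,cv2.COLOR_BGR2HSV)
c=im[10:165,170:260];cv2.imwrite('pics/ec.png',cv2.resize(c,None,fx=4,fy=3.8,interpolation=cv2.INTER_CUBIC) if 0 else cv2.resize(c,(348,599),interpolation=cv2.INTER_CUBIC))
# top-camera foot contour for comparison
E
```

```text
board top end [[ 0.6143 -0.1843  0.1005]
 [ 0.6105 -0.2197  0.1005]]
foot far [[ 0.6477 -0.1747  0.01  ]
 [ 0.6399 -0.2327  0.01  ]]
foot right low [[ 0.4937 -0.2156  0.01  ]]
peg tips [[ 0.5209 -0.1783  0.0815]
 [ 0.5179 -0.2005  0.0815]] bases [[ 0.5074 -0.1729  0.0625]
 [ 0.5042 -0.1966  0.0625]]
```

View pics/ec.png

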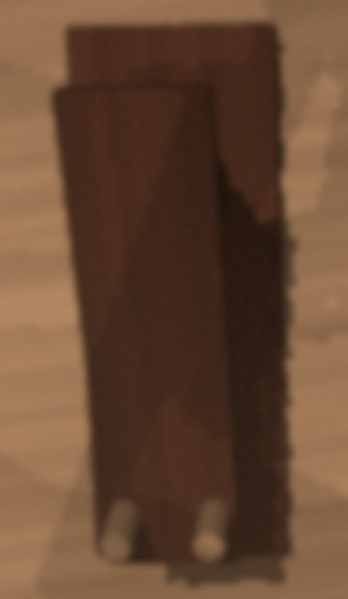

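```bash
python3 - <<'E'
from h import *
import json
P=json.load(open('w1.json'))
g=lambda p,z:ray('w',np.array([[170+x*90/348,10+y*155/599] for x,y in p]),z,P)
L=[('tip',g([[118,546],[210,546]],.0786),-.0623),('base',g([[122,504],[214,504]],.0598),-.0554),('top',g([[54,90],[213,90]],.1005),.0564),('foot',g([[66,26],[275,26]],.01),.075),('footlow',g([[98,556],[290,556]],.01),-.075)]
for n,w,d in L: 
    v=w[0]-w[1];print(n,w.round(4).tolist(),'mid',w.mean(0).round(4)[:2],'yaw',np.degrees(np.arctan2(v[1],v[0])).round(1)-90, 'w',np.linalg.norm(v).round(4))
m=[l[1].mean(0)[:2] for l in L]
for a,b in((0,2),(1,2),(4,3)):
    v=m[b]-m[a];print(np.degrees(np.arctan2(v[1],v[0])),np.linalg.norm(v),L[b][2]-L[a][2])
y=np.radians(-7);u=np.array([np.cos(y),np.sin(y)])
for l,q in zip(L,m):print(l[0],q-l[2]*u)
E
```

```text
tip [[0.5117, -0.1758, 0.0786], [0.5086, -0.1991, 0.0786]] mid [ 0.5102 -0.1875] yaw -7.599999999999994 w 0.0235
base [[0.5204, -0.1754, 0.0598], [0.5172, -0.1998, 0.0598]] mid [ 0.5188 -0.1876] yaw -7.599999999999994 w 0.0246
top [[0.6144, -0.1834, 0.1005], [0.6098, -0.2178, 0.1005]] mid [ 0.6121 -0.2006] yaw -7.700000000000003 w 0.0347
foot [[0.6483, -0.1743, 0.01], [0.6406, -0.232, 0.01]] mid [ 0.6444 -0.2031] yaw -7.700000000000003 w 0.0582
footlow [[0.5012, -0.1566, 0.01], [0.4934, -0.2154, 0.01]] mid [ 0.4973 -0.186 ] yaw -7.599999999999994 w 0.0593
-7.347161831139626 0.10275084067801815 0.1187
-7.926023755087177 0.09420106780216404 0.1118
-6.646254306641183 0.14814253594737814 0.15
tip [ 0.57203222 -0.19505758]
base [ 0.5737897  -0.19436676]
top [ 0.55612419 -0.19373157]
foot [ 0.57000243 -0.19400648]
footlow [ 0.57173739 -0.195141  ]
```

The easel origin comes out at (0.572,-0.195), yaw -7.6°. Next I'll move over the box.

```bash
python3 -m jog '[[0,0,0,0.133,0],[0,0,0,0.133,0],[0,0,0,0.134,0],[-0.0139,-0.0514,0,0,0],[-0.0139,-0.0514,0,0,0],[-0.0139,-0.0514,0,0,0],[-0.0139,-0.0514,0,0,0],[-0.0139,-0.0514,0,0,0],[-0.0139,-0.0514,0,0,0],[-0.0139,-0.0514,0,0,0],[-0.0139,-0.0514,0,0,0],[0,0,0,0,0]]'; cat >> h.py <<'E'
def to(xy,yaw,z):
    s=sensors.get_state();w,a,b,c=s['eef_rot'];M=R.from_quat([a,b,c,w]).as_matrix()
    d=np.r_[xy,z]-s['position'];cy=np.degrees(np.arctan2(M[1,0],M[0,0]))
    print('pos',s['position'].round(4),'yaw',cy.round(2),'tool shift',(M.T@d).round(4),'turn',np.radians((cy-yaw+180)%360-180).round(4),'F',s['force'].round(1),'open',s['opening'],'tilt',M[:,2].round(4))
E
python3 - <<'E'
from h import *
to([.6008,.1797],-30.5,.091)
im,P=snap('wrist','w2.png')
h=cv2.cvtColor(im[:,:,::-1].copy(),cv2.COLOR_BGR2HSV)
# lid white region then box inside
m=((h[...,1]<60)&(h[...,2]>130)).astype(np.uint8)*255
c=max(cv2.findContours(m,cv2.RETR_EXTERNAL,cv2.CHAIN_APPROX_NONE)[0],key=cv2.contourArea)
pr=proj('w',[[.6008,.1797,.106],[.675,.159,.08],[.49,.188,.085]],P);print(pr)
cv2.imwrite('pics/w2b.png',cv2.resize(im[:,:,::-1],(800,600)))
E
```

```text
clock: 3.15
position: [0.6006, 0.181, 0.2707]
eef_rot: [-0.001, 0.965, -0.263, -0.0]
force: [-0.6, -1.5, 0.5]
opening: 0.0857
finger_force: 0.0
pos [0.6006 0.181  0.2707] yaw -30.5 tool shift [0.0009 0.0012 0.1797] turn 0.0 F [-0.6 -1.5  0.5] open 0.0856682106444663 tilt [-0.      0.0012 -1.    ]
[[256.74431274 175.78660498]
 [235.67220788  92.98867231]
 [302.58461955 263.15952353]]
```

View pics/w2b.png

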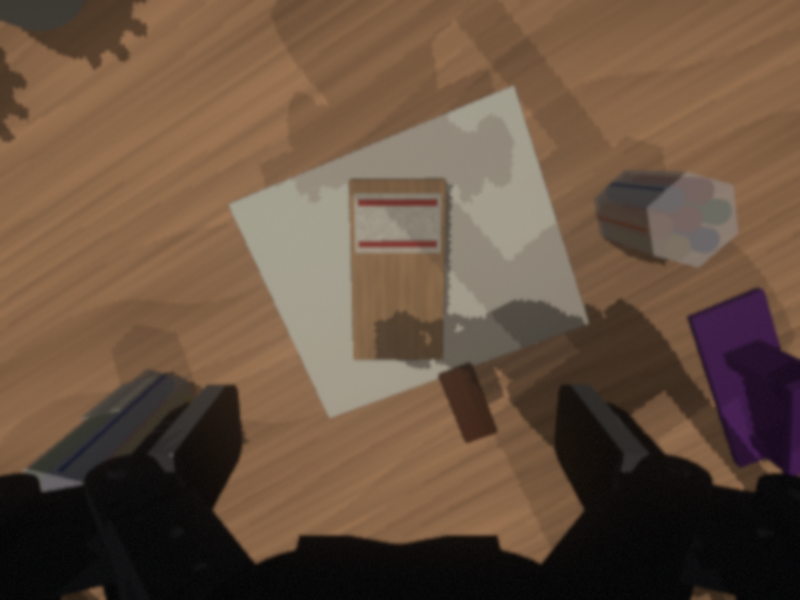

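The box is square to the tool here: corners at (349,179), (447,179), (443,360) and (353,360). The tab runs from (455,370) to (481,437).

```bash
python3 - <<'E'
from h import *
P=cams.camera_params('wrist');s=.64
w=ray('w',np.array([[349,179],[447,179],[443,360],[353,360]])*s,.106,P);print(w.round(4),w.mean(0))
v=w[:2].mean(0)-w[2:].mean(0);print(np.degrees(np.arctan2(v[1],v[0])),np.linalg.norm(v))
t=ray('w',np.array([[438,377],[473,364],[496,433],[466,441]])*s,.09,P);print(t.round(4))
l=ray('w',np.array([[229,205],[515,86],[588,323],[330,417]])*s,.088,P);print(l.round(4),l.mean(0))
to(w.mean(0)[:2],-30.5,.0905)
E
```

```text
[[0.6629 0.1747 0.106 ]
 [0.6345 0.1269 0.106 ]
 [0.5402 0.1825 0.106 ]
 [0.5687 0.2307 0.106 ]] [0.60158835 0.1786881  0.106     ]
-30.632176882050533 0.10952003962658026
[[0.5253 0.1931 0.09  ]
 [0.5216 0.1689 0.09  ]
 [0.4695 0.1794 0.09  ]
 [0.4745 0.1999 0.09  ]]
[[0.6873 0.2473 0.088 ]
 [0.6587 0.0667 0.088 ]
 [0.5078 0.0916 0.088 ]
 [0.5364 0.2709 0.088 ]] [0.59756755 0.16912707 0.088     ]
pos [0.6    0.1789 0.2706] yaw -30.57 tool shift [ 0.0016 -0.0007  0.1801] turn -0.0012 F [-0.1 -1.  -0.3] open 0.08553841396165418 tilt [-9.e-04 -3.e-04 -1.e+00]
```

```bash
python3 -m jog '[[0.001,0,0.05,0,0],[0,0,0.05,0,0],[0,0,0.05,0,0],[0,0,0.02,0,0],[0,0,0.009,0,0],[0,0,0,0,0],[0,0,0,0,0.7],[0,0,0,0,0.7],[0,0,0,0,0.7],[0,0,0,0,0.7],[0,0,0,0,0.7]]'; python3 -c "
from h import *
to([.6008,.1797],-30.5,.0905)"
```

```text
clock: 4.58
position: [0.6022, 0.1773, 0.0943]
eef_rot: [-0.001, 0.964, -0.265, 0.001]
force: [-1.2, -0.5, 6.6]
opening: 0.0538
finger_force: 62.9
pos [0.6022 0.1773 0.0943] yaw -30.71 tool shift [-0.0024 -0.0013  0.0038] turn -0.0037 F [-1.2 -0.5  6.6] open 0.05384549133913293 tilt [ 3.e-03  4.e-04 -1.e+00]
```

```bash
python3 -m jog '[[0,0,-0.02,0,0.7],[0,0,-0.05,0,0.7],[0,0,-0.05,0,0.7],[0,0,-0.03,-0.134,0.7],[0,0,0,-0.134,0.7],[0,0,0,-0.135,0.7],[0.003,0.053,0,0,0.7],[0.003,0.053,0,0,0.7],[0.003,0.053,0,0,0.7],[0.003,0.053,0,0,0.7],[0.003,0.053,0,0,0.7],[0.003,0.053,0,0,0.7]]'; python3 -m jog '[[0,0.053,0,0,0.7],[0,0,0,0,0.7],[0,0,0,0,0.7]]';python3 - <<'E'
from h import *
to([.571,-.1946],-7.6,.105)
im,P=snap('wrist','w3.png');cv2.imwrite('pics/w3b.png',cv2.resize(im[:,:,::-1],(800,600)))
im,P=snap('top','t3.png')
E
```

```text
clock: 6.08
position: [0.5764, -0.142, 0.243]
eef_rot: [0.0, 0.998, -0.066, 0.001]
force: [1.5, 0.9, -2.1]
opening: 0.0539
finger_force: 64.1
clock: 6.45
position: [0.5694, -0.1927, 0.2425]
eef_rot: [-0.0, 0.998, -0.067, 0.0]
force: [-0.3, 0.2, -1.1]
opening: 0.0544
finger_force: 64.2
pos [ 0.5694 -0.1927  0.2425] yaw -7.68 tool shift [0.0018 0.0018 0.1375] turn -0.0013 F [-0.3  0.2 -1.1] open 0.05443031294758651 tilt [ 1.e-04  7.e-04 -1.e+00]
```

View pics/w3b.png

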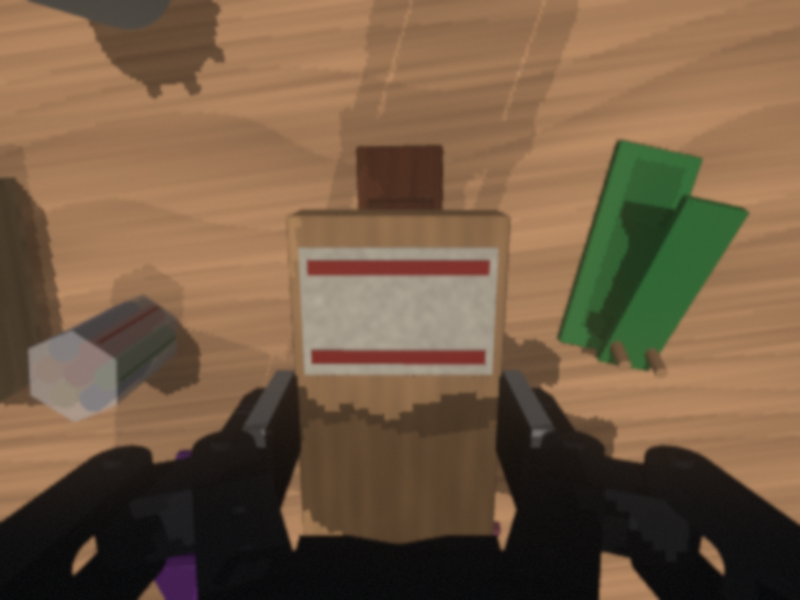

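The box is held level and centred between the fingers, directly over the easel, with the brown foot showing at (400,178).

```bash
python3 -m jog '[[0.001,0.001,0.04,0,0.7],[0.001,0.001,0.04,0,0.7],[0,0,0.04,0,0.7],[0,0,0.015,0,0.7],[0,0,0,0,0.7]]';python3 -c "
from h import *
to([.571,-.1946],-7.6,.087)"; python3 -m jog '[[0,0,0.003,0,0.7],[0,0,0.003,0,0.7],[0,0,0.003,0,0.7],[0,0,0,0,0.7]]';python3 -c "
from h import *
to([.571,-.1946],-7.6,.087)"
```

```text
clock: 7.18
position: [0.5711, -0.1942, 0.1069]
eef_rot: [-0.0, 0.998, -0.066, -0.001]
force: [-0.4, 0.5, -0.3]
opening: 0.0537
finger_force: 64.1
pos [ 0.5711 -0.1942  0.1069] yaw -7.56 tool shift [-0.      0.0004  0.0199] turn 0.0006 F [-0.4  0.5 -0.3] open 0.05374471535421983 tilt [-1.5e-03  9.0e-04 -1.0e+00]
clock: 7.68
position: [0.5719, -0.1956, 0.0999]
eef_rot: [0.0, 0.998, -0.067, 0.001]
force: [-3.2, 0.5, 9.1]
opening: 0.0537
finger_force: 65.3
pos [ 0.5719 -0.1956  0.0999] yaw -7.64 tool shift [-0.0011 -0.0008  0.0129] turn -0.0007 F [-3.2  0.5  9.1] open 0.05370409974112868 tilt [ 1.8e-03 -7.0e-04 -1.0e+00]
```

Contact came at about the expected height. I'll press on so the box turns in the grip.

```bash
python3 -m jog '[[0,0,0.002,0,0.7],[0,0,0.002,0,0.7],[0,0,0.002,0,0.7],[0,0,0,0,0.7]]';python3 -m jog '[[0,0,0.002,0,0.7],[0,0,0.002,0,0.7],[0,0,0,0,0.7]]';python3 -c "
from h import *
to([.571,-.1946],-7.6,.087)"
```

```text
clock: 8.18
position: [0.5707, -0.1955, 0.0941]
eef_rot: [0.0, 0.998, -0.067, -0.0]
force: [-6.9, 1.3, 13.7]
opening: 0.0542
finger_force: 67.7
clock: 8.55
position: [0.5697, -0.1954, 0.0897]
eef_rot: [0.0, 0.998, -0.067, -0.001]
force: [-9.4, -0.5, 11.7]
opening: 0.054
finger_force: 69.1
pos [ 0.5697 -0.1954  0.0897] yaw -7.63 tool shift [ 0.0012 -0.0009  0.0026] turn -0.0005 F [-9.4 -0.5 11.7] open 0.05404051623902919 tilt [-2.3e-03 -2.0e-04 -1.0e+00]
```

```bash
python3 -m jog '[[0,0,0.002,0,0.7],[0,0,0,0,0.7]]';python3 -m jog '[[0,0,0.0015,0,0.7],[0,0,0,0,0.7]]';python3 - <<'E'
from h import *
to([.571,-.1946],-7.6,.087)
im,P=snap('scene','s4.png')
c=proj('scene',[[.572,-.195,.09]])[0].astype(int);print(c)
c=im[c[1]-50:c[1]+50,c[0]-65:c[0]+65];cv2.imwrite('pics/s4c.png',cv2.resize(c[:,:,::-1],(780,600),interpolation=cv2.INTER_CUBIC))
E
```

```text
clock: 8.8
position: [0.5693, -0.1953, 0.0875]
eef_rot: [0.0, 0.998, -0.067, -0.001]
force: [-10.2, 0.0, 11.0]
opening: 0.0539
finger_force: 69.8
clock: 9.05
position: [0.5691, -0.1953, 0.0859]
eef_rot: [0.0, 0.998, -0.066, -0.002]
force: [-9.4, 0.8, 11.2]
opening: 0.0539
finger_force: 70.4
pos [ 0.5691 -0.1953  0.0859] yaw -7.62 tool shift [ 0.0018 -0.0009 -0.0011] turn -0.0004 F [-9.4  0.8 11.2] open 0.05394040972352314 tilt [-0.0035  0.     -1.    ]
[204 224]
```

View pics/s4c.png

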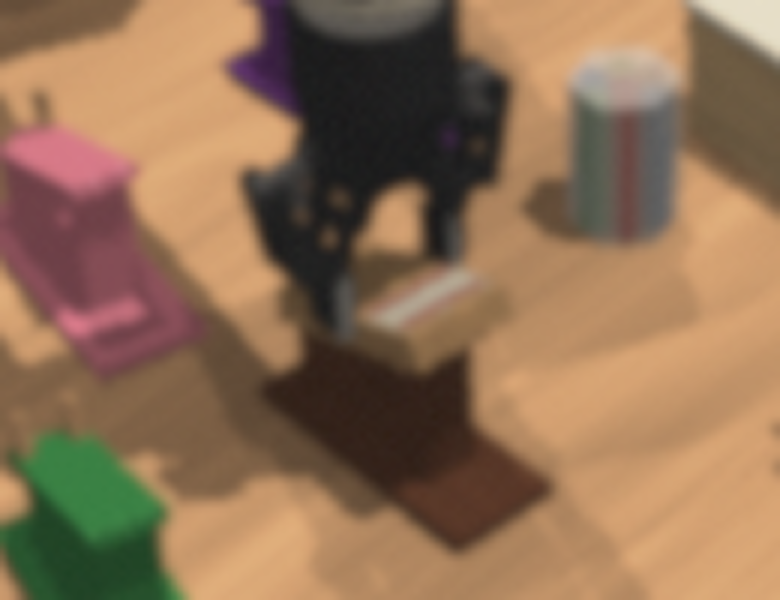

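The scene crop shows the box tilting in the fingers with its upper end on the board. The contact force is still steady, so it isn't flat yet.

```bash
python3 -m jog '[[0.001,0,0.0015,0,0.7],[0,0,0,0,0.7]]';python3 -m jog '[[0,0,0.0015,0,0.7],[0,0,0,0,0.7]]';python3 -m jog '[[0,0,0.0015,0,0.7],[0,0,0,0,0.7]]'
```

```text
clock: 9.35
position: [0.569, -0.1953, 0.0852]
eef_rot: [0.0, 0.998, -0.066, -0.003]
force: [-14.2, -0.3, 19.2]
opening: 0.054
finger_force: 71.7
clock: 9.6
position: [0.569, -0.1953, 0.0852]
eef_rot: [0.0, 0.998, -0.066, -0.002]
force: [-18.4, 1.7, 31.1]
opening: 0.0541
finger_force: 73.0
clock: 9.85
position: [0.5691, -0.1953, 0.0851]
eef_rot: [0.0, 0.998, -0.066, -0.002]
force: [-21.9, 3.0, 44.2]
opening: 0.0541
finger_force: 74.3
```

The force rises with no further travel, so the box is flat. I'll relieve the press, let go and rise.

```bash
python3 -m jog '[[0,0,-0.002,0,0.7],[0,0,-0.0015,0,0.7],[0,0,0,0,0.7],[0,0,0,0,0],[0,0,0,0,0],[0,0,0,0,0],[0,0,0,0,0],[0,0,0,0,0]]';python3 -m jog '[[0,0,-0.02,0,0],[0,0,-0.05,0,0],[0,0,-0.05,0,0],[-0.05,0,-0.03,0,0],[-0.04,0,0,0,0],[0,0,0,0,0],[0,0,0,0,0]]'; python3 - <<'E'
from h import *
to([.4894,.187],-8.9,.2)
im,P=snap('wrist','w5.png');cv2.imwrite('pics/w5b.png',cv2.resize(im[:,:,::-1],(800,600)))
import json;json.dump({k:np.array(v).tolist() for k,v in P.items()},open('w5.json','w'))
E
```

```text
clock: 10.85
position: [0.5724, -0.1953, 0.0837]
eef_rot: [-0.0, 0.998, -0.067, -0.0]
force: [0.0, -0.0, -0.4]
opening: 0.0856
finger_force: 0.0
clock: 11.72
position: [0.4838, -0.1836, 0.234]
eef_rot: [0.0, 0.998, -0.067, 0.001]
force: [0.8, -0.7, -0.3]
opening: 0.0855
finger_force: 0.0
pos [ 0.4838 -0.1836  0.234 ] yaw -7.64 tool shift [-0.0438 -0.3681  0.0339] turn 0.0219 F [ 0.8 -0.7 -0.3] open 0.08554903039573168 tilt [ 1.1e-03 -3.0e-04 -1.0e+00]
```

View pics/w5b.png

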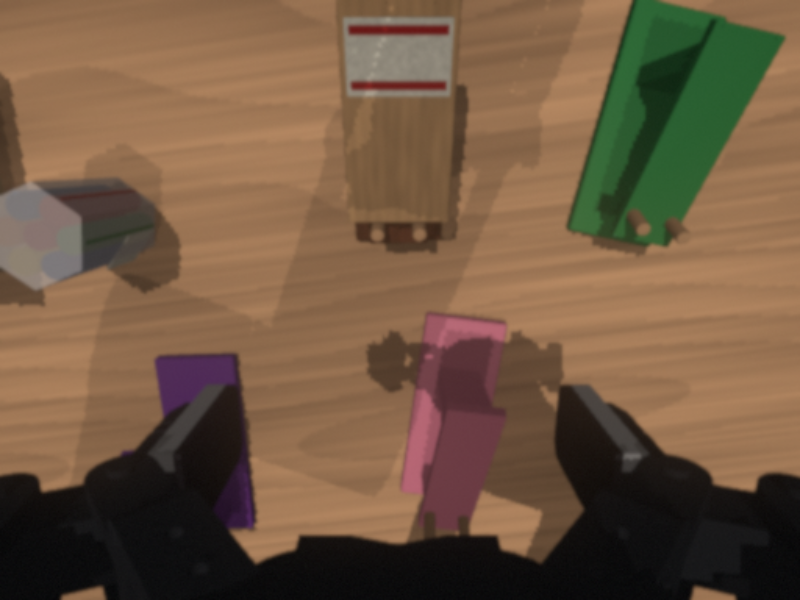

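The box lies label up on the board. Its lower top edge runs from (350,221) to (456,222), and the peg tips sit just below it at (377,233) and (418,233).

```bash
python3 - <<'E'
from h import *
import json
P=json.load(open('w5.json'));y=np.radians(-7.6);u=np.array([np.cos(y),np.sin(y)]);n=np.array([-u[1],u[0]]);o=np.array([.572,-.1947])
for s,e in((0,'s0'),(.006,'s6')):
  z=.08+(s-.055)*.342+.0169
  w=ray('w',np.array([[350,221],[456,222]])*.64,z,P)[:,:2]-o;print(e,'expect',(s-.055)*.9397-.00616,w@u,w@n,w[0]@n-w[1]@n)
w=ray('w',np.array([[377,233],[418,233]])*.64,.0786,P)[:,:2]-o;print('tips (expect -.0623)',w@u,w@n)
E
```

```text
s0 expect -0.0578435 [-0.05472812 -0.05541422] [ 0.02699396 -0.03264994] 0.05964390058002601
s6 expect -0.052205299999999996 [-0.05450876 -0.05519014] [ 0.02680955 -0.03242329] 0.059232835647070214
tips (expect -.0623) [-0.06143938 -0.06148886] [ 0.0118692  -0.01129208]
```

The box is about +2-3 mm from the pegs and 3 mm off centre, well within limits. Now to the tab.

```bash
python3 -m jog '[[-0.006,-0.052,0,0,0],[-0.006,-0.052,0,0,0],[-0.006,-0.052,0,0,0],[-0.006,-0.052,0,0,0],[-0.006,-0.052,0,0,0],[-0.006,-0.052,0,0,0],[-0.007,-0.056,0,0.022,0],[0,0,0.02,0,0],[0,0,0,0,0]]'; python3 - <<'E'
from h import *
to([.4894,.187],-8.9,.066)
im,P=snap('wrist','w6.png')
cv2.imwrite('pics/w6b.png',cv2.resize(im[:,:,::-1],(800,600)))
print(proj('w',[[.4894,.187,.09]],P)/.64)
E
```

```text
clock: 12.9
position: [0.4889, 0.1879, 0.2121]
eef_rot: [0.001, 0.997, -0.077, -0.002]
force: [-0.6, -0.3, 0.2]
opening: 0.0854
finger_force: 0.0
pos [0.4889 0.1879 0.2121] yaw -8.78 tool shift [0.0012 0.0007 0.1461] turn 0.0021 F [-0.6 -0.3  0.2] open 0.08535385638149805 tilt [-3.4e-03 -8.0e-04 -1.0e+00]
[[400.94600367 292.10709301]]
```

View pics/w6b.png

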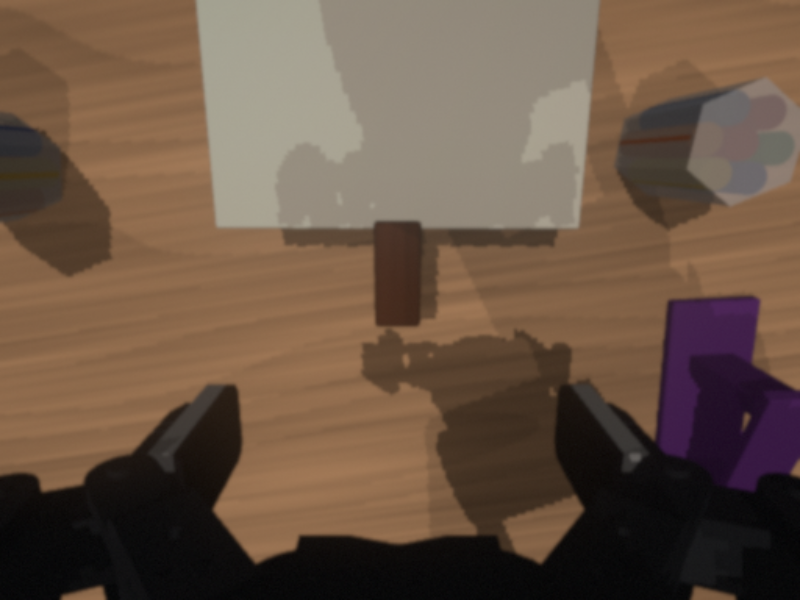

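The tab is at (375-420, 225-325) and my aim projects to (401,292), on target. I'll descend and pinch.

```bash
python3 -m jog '[[0.001,0.0015,0.05,0,0],[0,0,0.05,0,0],[0,0,0.035,0,0],[0,0,0.011,0,0],[0,0,0,0,0],[0,0,0,0,1],[0,0,0,0,1],[0,0,0,0,1],[0,0,0,0,1],[0,0,0,0,1],[0,0,0,0,1],[0,0,0,0,1]]';python3 -c "
from h import *
to([.4894,.187],-8.9,.066)"
```

```text
clock: 14.45
position: [0.491, 0.1878, 0.069]
eef_rot: [-0.002, 0.997, -0.078, 0.001]
force: [-1.5, 9.7, 5.8]
opening: 0.0229
finger_force: 59.2
pos [0.491  0.1878 0.069 ] yaw -8.94 tool shift [-0.0015  0.001   0.003 ] turn -0.0007 F [-1.5  9.7  5.8] open 0.022948557796663317 tilt [ 0.0024  0.0038 -1.    ]
```

Gripped (opening 23 mm). I'll follow the arc in steps of 2.5°, first to 25°.

```bash
python3 -m jog '[[0.0005,0,-0.008,0,1],[0.0006,0,-0.008,0,1],[0.0013,0,-0.008,0,1],[0.0013,0,-0.008,0,1],[0.002,0,-0.008,0,1],[0.002,0,-0.008,0,1],[0.0026,0,-0.0077,0,1],[0.0027,0,-0.0077,0,1],[0.0033,0,-0.0075,0,1],[0.0033,0,-0.0075,0,1],[0,0,0,0,1]]';python3 -c "
from h import *
to([.4894,.187],-8.9,.066)"
```

```text
clock: 15.82
position: [0.512, 0.1845, 0.1472]
eef_rot: [-0.002, 0.997, -0.078, 0.002]
force: [5.5, 7.5, -5.8]
opening: 0.0227
finger_force: 59.2
pos [0.512  0.1845 0.1472] yaw -8.93 tool shift [-0.0231  0.0014  0.0811] turn -0.0005 F [ 5.5  7.5 -5.8] open 0.022694459457468768 tilt [ 0.0049  0.004  -1.    ]
```

```bash
python3 -m jog '[[0.0039,0,-0.0072,0,1],[0.004,0,-0.0071,0,1],[0.0045,0,-0.0068,0,1],[0.0046,0,-0.0067,0,1],[0.0051,0,-0.0064,0,1],[0.0052,0,-0.0063,0,1],[0.0056,0,-0.0059,0,1],[0.0057,0,-0.0058,0,1],[0.006,0,-0.0054,0,1],[0.0063,0,-0.0053,0,1],[0,0,0,0,1],[0,0,0,0,1]]';python3 - <<'E'
from h import *
to([.675,.158],-8.9,.08)
s=sensors.get_state();print(s['finger_force'],s['qd'].round(3))
im,P=snap('scene','s7.png');X=[.6,.0,.15];cv2.imwrite('pics/s7b.png',cv2.resize(im[100:300,120:380,::-1],(780,600),interpolation=cv2.INTER_CUBIC))
E
```

```text
clock: 17.32
position: [0.5612, 0.1768, 0.2087]
eef_rot: [-0.002, 0.997, -0.078, 0.001]
force: [6.8, 8.3, -8.7]
opening: 0.0226
finger_force: 59.4
pos [0.5612 0.1768 0.2087] yaw -8.9 tool shift [0.1151 0.0015 0.1289] turn -0.0001 F [ 6.8  8.3 -8.7] open 0.022561558555283866 tilt [ 0.0026  0.0041 -1.    ]
59.40754473209381 [-0.    -0.    -0.001 -0.001 -0.001  0.002]
```

View pics/s7b.png

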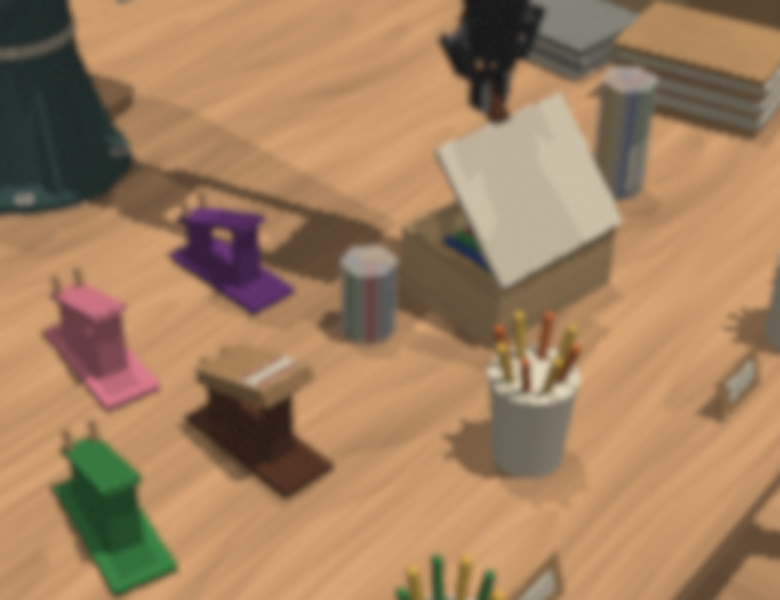

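The lid stands at about 50° (tab rose 140 mm and moved 71 mm in) and is held by the fingers. The crayon box lies flat on the brown easel at (255,370), and the pen sets and tub are untouched.

```bash
python3 -c "
from plant import job_done
print(job_done())"
```

```text
the job is handed in; nothing more can be done
None
```

I handed the job in after about 17 s with the crayon box label up on the easel (about 2–3 mm from the pegs, 3 mm off centre), the lid gripped at about 50°, and the pen sets and tub where they stood; no verdict came back.

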